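Clear the tester's control box, then key-enable it and hold

ROBOT

A 6-joint arm with a two-finger parallel gripper is mounted at the origin on the work surface. World frame = base frame: x ahead of the robot, y to its left, z up, the work surface at z = 0. Lengths are in m, angles in rad, forces in N, time in s.
With the tool pointing down it reaches from about 0.35 to 0.85 m from the base axis. Payload 8.1 kg.
Tool frame: the origin (TCP) lies on the centre line of the jaws, within the pads' length; the fingertips stand 17 mm ahead of it and the grasp point (between the pads) lies 2 mm behind it; x points along the fingers, z is the direction in which the jaws open and shut, and the axes are right-handed (so a half turn about x gives the same grasp; the last joint's range is limited). The gripper opens to 93 mm and grips with 3 to 60 N. Pads are 15 mm wide; open, the fingers measure 128 mm over their backs; the gripper's body (75 mm by 188 mm) begins 65 mm behind the grasp point.
Start: joints at [-1.224, 0.13, 1.488, -0, 1.523, -0.085], TCP at [0.251, -0.545, 0.236] pointing down, gripper open.
Joint ranges: [-2.96, 2.96], [-0.89, 2.26], [0.02, 2.5], [-1.34, 4.48], [0, 2.73], [-2.66, 2.66]. Speed limits (rad/s): [2.39, 2.39, 2.79, 3.14, 3.14, 3.14].

INTERFACE

Orientations are given as a rotation vector (axis times angle).
In Python, from plant import telemetry, optics, workorder gives the robot as it stands.
- The arm moves only by the shell command python3 -m inch 'ROWS' [FORCE]. ROWS is JSON, a list that holds one entry, the list of rows, each a list of 7 numbers: the shift along the tool's x, y, z in m, then the turn, a rotation vector about the tool's x, y, z in rad, then the opening, from 0 (shut) to 1 (fully open). In form: [[[tx, ty, tz, ax, ay, az, grip], ...]]. A call has 1 to 20 rows; each row shifts and turns the pose as measured when the row begins, along the tool's axes as they then stand; what a row does not reach is not made up. A row lasts 1/10 s, in which the tool goes at most 50 mm and 8.59 degrees, less where a joint would pass 70% of its speed; a pose out of reach is approached as far as the arm can. A call is refused whole if a number of a shift passes 0.05 or a number of a turn 0.15, either way. A call with a gripper value outside its range is refused whole. The fingers move at their own pace and stop on an object; FORCE is the grip in N (left out, the last holds). Time passes only in rows, so rows that do not move let the fingers close. It gives the time, the measured TCP pose, the force and the opening at its end, in the units of the state.
- telemetry.read_state(): the state, without advancing time (a new reading comes with each control period).
- optics.read_camera(name): name is "side" or "top" or "wrist"; returns a dict with "frame" (420x560x3 uint8, blue, green, red), "fx", "fy", "cx", "cy" (pixels), "D" ([k1, k2, p1, p2, k3] as OpenCV has them; the pictures are not rectified), "rvec" (rotation vector, rad) and "tvec" (3), from world to camera coordinates, as OpenCV has them. Camera axes: x right, y down, z forward; pixel columns grow to the right and rows downward; lengths in m; the calibration is good to about 2 mm. A picture is of the moment at which its call begins. There is no depth.
- workorder.close_job(): hands the job in, once; it reports no verdict.
The state is a dict: "t": time; "q": joint angles; "dq": joint speeds; "joint_torque": joint torques, N m; "tool_pos": TCP position; "orientation": TCP orientation; "force": force on the tool from outside, world axes, zero at the start; "wrist_torque": the same for the moment, N m; "opening": finger opening in m.
Only numpy, scipy, OpenCV 4.12 (cv2) and the standard library are available. Lean on these libraries where they do the work, as an engineer would, in place of code of your own. Each camera call takes 0.05 s, during which the arm holds its last target. There are 200 camera calls.

TASK

Clear the two printed plastic scraps off the control box into the grey scrap bin. Then take the red key from its rest, push it fully home into the lock on the box, working it past the sticky pins, and turn it a quarter turn clockwise to the stop. Finish still gripping the key and holding it turned, because the lock springs back when let go; leave the blue key and all the other things where they are.

Things in the scene. Friction and masses are not known exactly. Their poses are not given: they have to be found in the camera images.
- control_box: Fixed dark grey box, 180 (x) x 280 (y) x 45 mm high; origin at the centre of its underside. A round steel lock, 50 mm across, stands on its lid 80 mm towards the -y end, its top 87 mm above the table; the scraps lie on the other half of the lid. It stands at a different place and yaw (within 0.3 rad) each time.
- lock_mouth (a point): Centre of the keyway's mouth, on the top face of the 34 mm brass plug in the lock, 87 mm above the table. The keyway is a vertical slot 16 x 8 mm, 38 mm deep, the mouth chamfered by 1.5 mm; its long (16 mm) side is along this point's x axis, which turns with the plug. Two sticky pins (see pin_upper, pin_lower) stand into its narrow ends.
- plug (a joint): Turn of the brass lock plug, rad: 0 at its resting stop, where the slot's long side is along the control box's y axis, growing as it is turned clockwise seen from above, to the end stop at 1.45. A spring drives it back to 0 with 0.04 N m at rest growing to 0.16 N m at the stop. The key has about 0.13 rad of play in the slot, so a gripper must turn 0.2 to 0.3 rad farther than the plug.
- pin_upper (a joint): Sprung sticky pin with a round tip that stands 3 to 4.3 mm into the keyway at first from its +x end, 12 mm below the mouth. Value: how far it is pushed back, 0 to 0.006 m. 4 to 5 N sideways moves it and it stays back; pushing the key straight down takes 12 to over 50 N, far less after rocking the key 2 to 3 mm to and fro along the slot's long side.
- pin_lower (a joint): A second pin like pin_upper, standing in from the keyway's -x end, 24 mm below the mouth.
- red_key: The key to use: upright, red grip, 50 g. Origin at the blade's tip, z up. Rounded blade 14 (x) x 6 (y) mm, z = 0 to 34; round steel collar 22 mm across, z = 34 to 39; flat red grip 34 (x) x 12 (y) mm, z = 39 to 75. It stands in one of the key rest's slots, collar on the rest's top. Fully home in the lock its collar lies on the plug's face, the tip 34 mm below the mouth. Either way round fits.
- red_key_tip (a point): The tip of the red key's blade (the origin of red_key).
- red_key_grip (a point): The middle of the red key's grip, 58 mm above the blade tip; it is pinched across its 12 mm thickness (its y axis).
- blue_key: A spare key of the same shape with a blue grip, in the rest's other slot, 84 mm away; origin at the blade tip. Leave it there.
- key_rest: Fixed light grey block, 60 (x) x 170 (y) x 42 mm high, origin under its centre, with a slot for a key at 42 mm to either side of the centre along y. The keys' blades have 1.5 mm of play all round in it; the keys' x axes lie along its y axis. To the left or the right of the control box.
- scrap_long: Orange printed plastic offcut, 44 (x) x 26 (y) mm, stepped: 30 mm tall over the 26 mm towards its -x end (that part reaches from x = -22 to +4 mm), 16 to 20 mm on the rest; 30 g; origin under its centre. Lies flat on the control box's lid.
- scrap_short: Yellow printed plastic offcut, a block 34 (x) x 30 (y) x 28 mm tall with a low stub on top; 30 g; origin under its centre. Lies flat on the control box's lid.
- scrap_bin: Fixed open grey bin, 170 x 170 x 85 mm tall, walls and floor 5 mm; origin under its centre. On the other side of the control box from the key rest.
- phone: Loose black phone, 72 x 148 x 8 mm, lying flat; origin under its centre. Leave alone.
- screw_jar: Loose white jar, 48 mm across, 60 mm tall; origin under its centre. Leave alone.
- driver: Loose screwdriver with a yellow handle, 170 mm long, lying; leave alone.
- tape_roll: Loose roll of dark green tape, 72 mm across, 24 mm tall; origin under its centre. Leave alone.
- lens_puck: Loose black lens, 48 mm across, 28 mm tall; origin under its centre. Leave alone.

How it is judged:
On the way, in this order (a step that is already met when the one before it is completed fails the run):
1. both scraps are let go in the bin (x of scrap_long in the frame of scrap_bin between -0.08 and 0.08 m and y of scrap_long in the frame of scrap_bin between -0.08 and 0.08 m and z of each of scrap_long, scrap_short in the frame of scrap_bin below 0.06 m and contact force between the fingers and scrap_long below 0.2 N and x of scrap_short in the frame of scrap_bin between -0.08 and 0.08 m and y of scrap_short in the frame of scrap_bin between -0.08 and 0.08 m and contact force between the fingers and scrap_short below 0.2 N), for 0.2 s.
2. the red key is fully home in the lock, gripped, and not yet turned far (z of red_key_tip in the frame of lock_mouth below -0.031 m and horizontal distance between red_key_tip and lock_mouth below 0.004 m and angle between red_key's own z axis and vertical below 0.15 rad and value of joint plug below 0.9 rad and contact force between the fingers and red_key above 1 N), for 0.1 s.
3. the key has turned the lock a quarter turn (z of red_key_tip in the frame of lock_mouth below -0.031 m and horizontal distance between red_key_tip and lock_mouth below 0.004 m and angle between red_key's own z axis and vertical below 0.15 rad and value of joint plug above 1.2 rad), for 0.2 s.
At the end, for the whole second after the job is handed in: Both scraps lie in the bin, untouched by the fingers; the red key's tip is at least 31 mm below the keyway's mouth and within 4 mm of its axis, the key upright within 0.15 rad; the fingers grip the key (over 1 N) and hold the plug still, turned by more than 1.2 rad (all of step 1 and all of step 3 and velocity of joint plug between -0.1 and 0.1 rad/s and contact force between the fingers and red_key above 1 N); the arm keeps its last pose, push and grip.
It fails at once if the blue key is moved more than 15 mm (distance of blue_key from where it was at the start of the episode above 0.015 m).
It fails at once if another bystander is moved more than 30 mm (distance of any of phone, screw_jar, driver, tape_roll, lens_puck from where it was at the start of the episode above 0.03 m).
It also fails if it takes over 72 s, if anything falls off the work surface, if the arm or the gripper's body presses on something with over 40 N, if the wrist force passes 120 N, or if a joint passes its speed limit or range.

## Working session

There is one attempt and no reset: what is moved stays moved. The work goes in short steps, Python scripts to look and compute and a shell command to move; the robot and the scene stay as the last step left them, time stands still between calls to the robot, and variables do not carry over. Pictures are saved under pics/ and viewed, on a budget of 10 in all, crops included, one or two more only if the job needs it, and the job is handed in when it is done.

```bash
ls && mkdir -p pics && cat > h.py <<'E'
import numpy as np, cv2
from scipy.spatial.transform import Rotation as R
from plant import telemetry, optics
def cam(n,save=None):
    c=optics.read_camera(n)
    c['K']=np.array([[c['fx'],0,c['cx']],[0,c['fy'],c['cy']],[0,0,1.]]); c['D']=np.array(c['D'],float)
    c['Rm']=cv2.Rodrigues(np.array(c['rvec'],float))[0]; c['t']=np.array(c['tvec'],float).ravel()
    if save: cv2.imwrite('pics/'+save,c['frame'])
    return c
def ray(c,uv):
    p=cv2.undistortPoints(np.array(uv,float).reshape(-1,1,2),c['K'],c['D']).reshape(-1,2)
    d=np.c_[p,np.ones(len(p))]@c['Rm']; return -c['Rm'].T@c['t'],d
def onz(c,uv,z):
    o,d=ray(c,uv); return o+d*((z-o[2])/d[:,2])[:,None]
def proj(c,P):
    return cv2.projectPoints(np.array(P,float).reshape(-1,3),np.array(c['rvec'],float),c['t'],c['K'],c['D'])[0].reshape(-1,2)
def st():
    s=telemetry.read_state(); s['M']=R.from_rotvec(s['orientation']).as_matrix(); return s
def rows(target):
    s=st(); return s['M'].T@(np.array(target)-s['tool_pos'])
E
python3 - <<'E'
from h import *
s=st(); print(s['t'],s['tool_pos'],s['M'].round(3),s['opening'],s['force'])
a=cam('top','t0.png');b=cam('side','s0.png');print(a['Rm'].round(2),a['t'],a['fx'])
print(-b['Rm'].T@b['t'],-a['Rm'].T@a['t'])
E
```

```text
pics
0.0 [ 0.25095631 -0.54441888  0.23459178] [[-0.001  0.908  0.418]
 [ 0.002  0.418 -0.908]
 [-1.     0.    -0.002]] 0.09257139619819404 [-0.44227256 -0.85691176 -0.19758624]
[[-0.   -1.   -0.  ]
 [-0.98  0.   -0.18]
 [ 0.18  0.   -0.98]] [-3.29134411e-04  4.88029913e-01  1.22482747e+00] 424.47773621334403
[0.40018706 1.14633391 0.76419565] [ 0.26352508 -0.00296905  1.29186739]
```

View pics/t0.png

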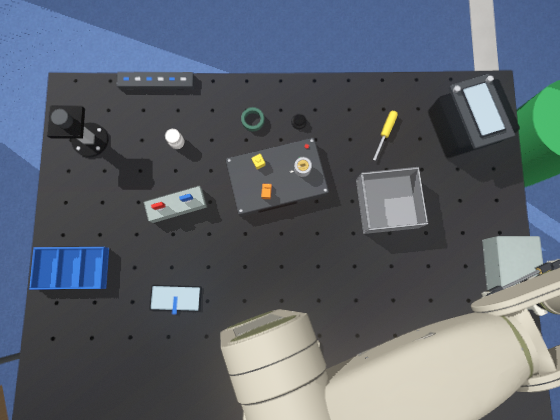

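View pics/s0.png

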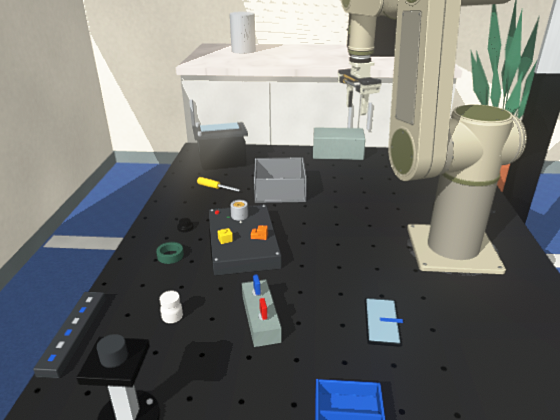

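The top picture shows the key rest with red (157,206) and blue (186,198) keys, the box with yellow scrap (258,160), orange scrap (266,191) and lock (303,165), and the bin at (392,200). The side view agrees. Next I'll measure them.

```bash
python3 - <<'E'
from h import *
c=cam('top'); f=c['frame']; hsv=cv2.cvtColor(f,cv2.COLOR_BGR2HSV)
def blob(lo,hi,win,z,name):
    m=cv2.inRange(hsv,lo,hi); k=np.zeros_like(m); x0,y0,x1,y1=win; k[y0:y1,x0:x1]=m[y0:y1,x0:x1]
    cs=cv2.findContours(k,cv2.RETR_EXTERNAL,cv2.CHAIN_APPROX_NONE)[0]; ct=max(cs,key=cv2.contourArea)
    r=cv2.minAreaRect(ct); M=cv2.moments(ct); p=np.array([[M['m10']/M['m00'],M['m01']/M['m00']]])
    b=onz(c,cv2.boxPoints(r),z); e=b[1]-b[0],b[2]-b[1]
    print(name,p.round(1),onz(c,p,z).round(4),[ (np.linalg.norm(v).round(4),np.degrees(np.arctan2(v[1],v[0])).round(1)) for v in e])
blob((20,120,80),(35,255,255),(235,140,285,210),.045+.028,'yellow')
blob((5,120,80),(18,255,255),(245,175,285,210),.045+.025,'orange')
blob((0,150,80),(6,255,255),(140,190,175,220),.042+.041,'red')
blob((100,150,60),(125,255,255),(172,180,205,215),.042+.041,'blue')
blob((12,90,80),(30,255,255),(290,150,320,180),.087,'plug')
# bin rim corners & box corners by eye, lid screws
print('bin rim',onz(c,[[357,173],[419,168],[427,228],[363,234]],.085).round(3))
print('box lid corners',onz(c,[[227,159],[314,139],[327,191],[240,212]],.045).round(3))
u=cv2.resize(f[130:240,130:330],None,fx=4,fy=4,interpolation=cv2.INTER_CUBIC); cv2.imwrite('pics/t1.png',u)
E
```

```text
yellow [[258.2 161. ]] [[0.6263 0.0671 0.073 ]] [(np.float64(0.0308), np.float64(-62.7)), (np.float64(0.0399), np.float64(-154.1))]
orange [[265.9 191. ]] [[0.5356 0.0441 0.07  ]] [(np.float64(0.0444), np.float64(-5.3)), (np.float64(0.0277), np.float64(-96.1))]
red [[157.7 205.3]] [[0.4916 0.3559 0.083 ]] [(np.float64(0.0337), np.float64(-75.7)), (np.float64(0.0159), np.float64(-163.9))]
blue [[185.8 197.2]] [[0.5152 0.2759 0.083 ]] [(np.float64(0.0344), np.float64(-71.1)), (np.float64(0.0161), np.float64(-160.3))]
plug [[303.  164.7]] [[ 0.6104 -0.0653  0.087 ]] [(np.float64(0.0294), np.float64(-90.3)), (np.float64(0.0304), np.float64(179.2))]
bin rim [[ 0.585 -0.223  0.085]
 [ 0.599 -0.404  0.085]
 [ 0.422 -0.416  0.085]
 [ 0.405 -0.234  0.085]]
box lid corners [[ 0.641  0.164  0.045]
 [ 0.704 -0.102  0.045]
 [ 0.54  -0.138  0.045]
 [ 0.477  0.122  0.045]]
```

View pics/t1.png

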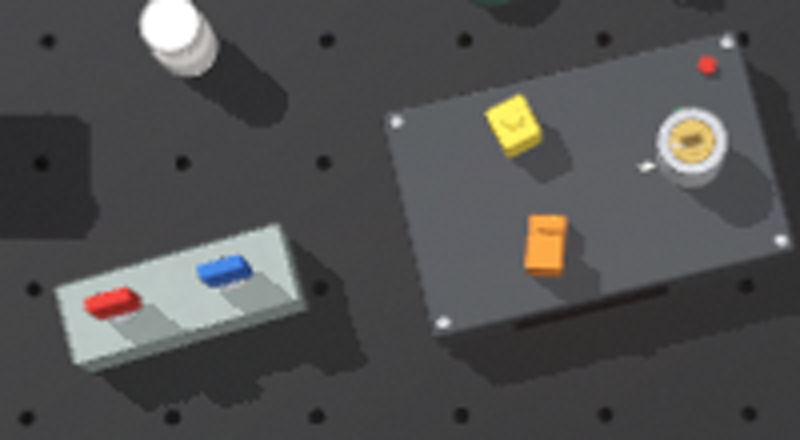

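The lid crop (4x, offset 130,130) shows yellow (515,125), orange (546,245), the lock (690,140), and the two keys standing upright in the rest. The jaws are already nearly aligned with yellow, so I'll move over it.

```bash
python3 -m inch '[[[0,0.037,-0.025,0,0,0,1],[0,0.037,-0.025,0,0,0,1],[0,0.037,-0.025,0,0,0,1],[0,0.037,-0.025,0,0,0,1],[0,0.037,-0.025,0,0,0,1],[0,0.037,-0.025,0,0,0,1],[0,0.037,-0.025,0,0,0,1],[0,0.037,-0.025,0,0,0,1],[0,0.037,-0.025,0,0,0,1],[0,0.037,-0.025,0,0,0,1],[0,0.037,-0.025,0,0,0,1],[0,0.037,-0.025,0,0,0,1],[0,0.037,-0.025,0,0,0,1],[0,0.037,-0.025,0,0,0,1],[0,0.037,-0.025,0,0,0,1]]]' 20; python3 - <<'E'
from h import *
s=st();print(s['tool_pos'],s['M'].round(3),rows([.626,.067,.15]))
cam('wrist','w0.png')
E
```

```text
t: 1.65
tool_pos: [0.6067, 0.0469, 0.2307]
orientation: [0.895, 1.386, -0.893]
force: [1.0, -1.1, 0.2]
opening: 0.0931
[0.60672701 0.04685052 0.23074774] [[-0.004  0.912  0.409]
 [ 0.004  0.409 -0.912]
 [-1.    -0.002 -0.005]] [ 0.08074019  0.02602344 -0.01007216]
```

View pics/w0.png

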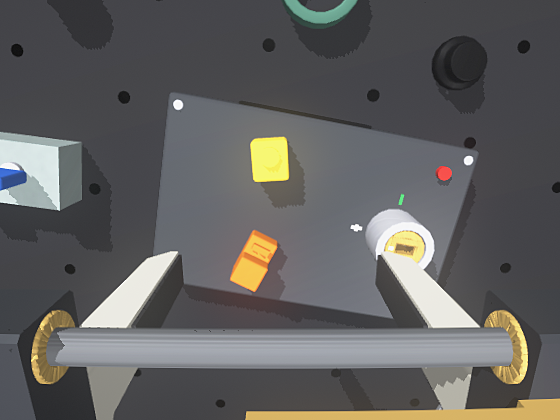

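The wrist view shows yellow (270,160), orange (254,262), and the lock with its slot (405,248). I'll measure from this view.

```bash
python3 - <<'E'
from h import *
c=cam('wrist'); f=c['frame']; hsv=cv2.cvtColor(f,cv2.COLOR_BGR2HSV)
def blob(lo,hi,win,z,name):
    m=cv2.inRange(hsv,lo,hi); k=np.zeros_like(m); x0,y0,x1,y1=win; k[y0:y1,x0:x1]=m[y0:y1,x0:x1]
    cs=cv2.findContours(k,cv2.RETR_EXTERNAL,cv2.CHAIN_APPROX_NONE)[0]; ct=max(cs,key=cv2.contourArea)
    r=cv2.minAreaRect(ct); b=onz(c,cv2.boxPoints(r),z); e=b[1]-b[0],b[2]-b[1]
    print(name,b.mean(0).round(4),[ (np.linalg.norm(v).round(4),np.degrees(np.arctan2(v[1],v[0])).round(1)) for v in e],cv2.boundingRect(ct))
blob((20,120,80),(35,255,255),(235,120,305,200),.073,'yellow')
blob((5,120,80),(18,255,255),(220,220,290,300),.070,'orange')
print('screws',onz(c,[[178,104],[468,160]],.045).round(4))
print('slot',onz(c,[[405,248]],.087).round(4), 'cyl top centre', onz(c,[[408,250]],.087))
E
```

```text
yellow [0.6324 0.0682 0.073 ] [(np.float64(0.0298), np.float64(-62.5)), (np.float64(0.036), np.float64(-152.0))] (257, 142, 39, 46)
orange [0.5432 0.0447 0.07  ] [(np.float64(0.0533), np.float64(-1.8)), (np.float64(0.0283), np.float64(-93.7))] (235, 235, 48, 62)
screws [[ 0.6416  0.165   0.045 ]
 [ 0.7032 -0.0874  0.045 ]]
slot [[ 0.6155 -0.057   0.087 ]] cyl top centre [[ 0.6149622  -0.06019249  0.087     ]]
```

```bash
python3 -m inch '[[[0.03,0.015,-0.005,-0.03,0,0,1],[0.03,0.014,-0.005,-0.03,0,0,1],[0.03,0,0,0,0,0,1],[0.02,0,0,0,0,0,1],[0,0,0,0,0,0,1],[0,0,0,0,0,0,1]]]'; python3 - <<'E'
from h import *
s=st();print(s['tool_pos'],s['M'].round(3),rows([.629,.068,.065]))
E
```

```text
t: 2.35
tool_pos: [0.6291, 0.0725, 0.1159]
orientation: [0.841, 1.41, -0.84]
force: [0.4, 0.2, 0.5]
opening: 0.0926
[0.62907793 0.07247504 0.11593166] [[-0.006  0.882  0.472]
 [ 0.004  0.472 -0.882]
 [-1.    -0.003 -0.006]] [ 0.05091256 -0.00200507  0.00423761]
```

```bash
python3 -m inch '[[[0.025,-0.001,0.002,0,0,0,1],[0.016,-0.001,0.002,0,0,0,1],[0.008,0,0,0,0,0,1],[0,0,0,0,0,0,1],[0,0,0,0,0,0,0],[0,0,0,0,0,0,0],[0,0,0,0,0,0,0],[0,0,0,0,0,0,0],[0,0,0,0,0,0,0],[0,0,0,0,0,0,0],[0,0,0,0,0,0,0]]]' 20
```

```text
t: 3.45
tool_pos: [0.6349, 0.067, 0.0761]
orientation: [0.847, 1.398, -0.834]
force: [0.7, -0.1, 0.1]
opening: 0.0416
```

```bash
python3 -m inch '[[[0,0,0,0,0,0,0],[0,0,0,0,0,0,0],[0,0,0,0,0,0,0]]]'; python3 - <<'E'
from h import *
s=st();print(s['tool_pos'],s['M'].round(3),s['force'],s['wrist_torque'])
cam('wrist','w1.png')
E
```

```text
t: 3.75
tool_pos: [0.6348, 0.0671, 0.0761]
orientation: [0.846, 1.398, -0.834]
force: [-0.3, -0.3, 0.6]
opening: 0.0297
[0.63481678 0.06706528 0.07613447] [[ 0.008  0.882  0.471]
 [ 0.004  0.471 -0.882]
 [-1.     0.009 -0.   ]] [-0.26276467 -0.32161346  0.62298907] [-0.02636503  0.06758387  0.02077512]
```

View pics/w1.png

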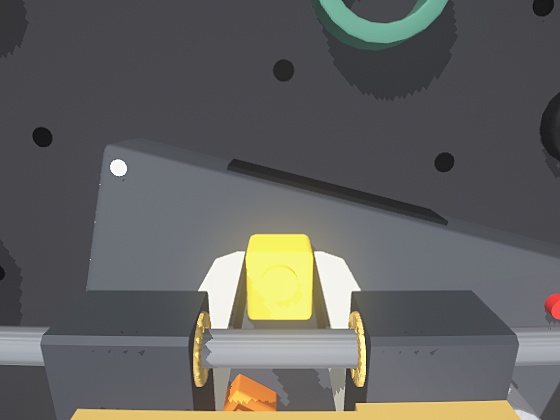

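Yellow is gripped at 29.7 mm between the pads, as the picture shows (280,285). I'll lift it and carry it to the bin.

```bash
python3 -m inch '[[[-0.035,0,0,0,0,0,0],[-0.035,0,0,0,0,0,0],[-0.03,0,0,0,0,0,0],[0,-0.026,0.029,0,0,0,0],[0,-0.026,0.029,0,0,0,0],[0,-0.026,0.029,0,0,0,0],[0,-0.026,0.029,0,0,0,0],[0,-0.026,0.029,0,0,0,0],[0,-0.026,0.029,0,0,0,0],[0,-0.026,0.029,0,0,0,0],[0,-0.026,0.029,0,0,0,0],[0,-0.026,0.029,0,0,0,0],[0,-0.026,0.029,0,0,0,0],[0,0,0,0,0,0,0]]]'; python3 - <<'E'
from h import *
s=st();print(s['M'].round(3),rows([.54,-.315,.085]))
E
```

```text
t: 5.2
tool_pos: [0.537, -0.3248, 0.1768]
orientation: [0.841, 1.399, -0.832]
force: [-0.2, -0.2, -0.6]
opening: 0.0299
[[ 0.007  0.88   0.475]
 [ 0.003  0.475 -0.88 ]
 [-1.     0.007  0.001]] [ 0.09187883  0.0065989  -0.00727331]
```

```bash
python3 -m inch '[[[0.03,0.002,-0.002,0,0,0,0],[0.03,0.002,-0.002,0,0,0,0],[0.02,0.001,-0.001,0,0,0,0],[0.01,0,0,0,0,0,0],[0,0,0,0,0,0,0.6],[0,0,0,0,0,0,0.6],[0,0,0,0,0,0,0.6],[0,0,0,0,0,0,0.6],[-0.04,0,0,0,0,0,0.6],[-0.04,0,0,0,0,0,0.6],[-0.03,0,0,0,0,0,0.7]]]'; python3 - <<'E'
from h import *
s=st();print(s['M'].round(3),rows([.54,.0445,.17]))
cam('wrist','w2.png')
E
```

```text
t: 6.3
tool_pos: [0.5384, -0.3171, 0.1977]
orientation: [0.844, 1.4, -0.833]
force: [0.1, -0.6, -0.4]
opening: 0.0603
[[ 0.006  0.881  0.473]
 [ 0.005  0.473 -0.881]
 [-1.     0.007 -0.001]] [ 0.02937306  0.17221381 -0.31778907]
```

View pics/w2.png

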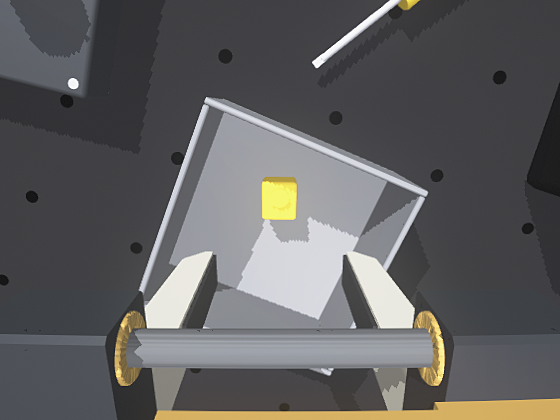

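Yellow lies in the bin (279,200). Next is orange.

```bash
python3 -m inch '[[[0,0.018,-0.033,0,0,0,0.8],[0,0.018,-0.033,0,0,0,0.8],[0,0.018,-0.033,0,0,0,0.8],[0,0.018,-0.033,0,0,0,0.8],[0,0.018,-0.033,0,0,0,0.8],[0,0.018,-0.033,0,0,0,0.8],[0,0.018,-0.033,0,0,0,0.8],[0,0.018,-0.033,0,0,0,0.8],[0,0.018,-0.033,0,0,0,0.8],[0,0.010,-0.020,0,0,0,0.8],[0,0,0,0.14,0,0,0.8],[0,0,0,0.14,0,0,0.8],[0,0,0,0.14,0,0,0.8],[0,0,0,0.14,0,0,0.8],[0,0,0,0.0,0,0,0.8]]]'; python3 - <<'E'
from h import *
s=st();print(s['M'].round(3),rows([.54,.0445,.065]))
c=cam('wrist','w3.png')
hsv=cv2.cvtColor(c['frame'],cv2.COLOR_BGR2HSV);m=cv2.inRange(hsv,(5,120,80),(18,255,255));m[310:]=0
ct=max(cv2.findContours(m,cv2.RETR_EXTERNAL,cv2.CHAIN_APPROX_NONE)[0],key=cv2.contourArea)
r=cv2.minAreaRect(ct);b=onz(c,cv2.boxPoints(r),.06);e=b[1]-b[0],b[2]-b[1]
print(r,b.round(4),b.mean(0),[(np.linalg.norm(v).round(4),np.degrees(np.arctan2(v[1],v[0])).round(1)) for v in e])
E
```

```text
t: 7.85
tool_pos: [0.5514, 0.0538, 0.2234]
orientation: [1.292, 1.123, -1.239]
force: [-0.4, -1.3, -0.1]
opening: 0.0745
[[ 0.05   0.995 -0.089]
 [-0.009 -0.088 -0.996]
 [-0.999  0.051  0.005]] [ 0.15773767 -0.018561    0.00953778]
((291.5, 218.0), (56.0, 31.0), 90.0) [[0.5652 0.0547 0.06  ]
 [0.5628 0.0284 0.06  ]
 [0.513  0.0321 0.06  ]
 [0.5156 0.0592 0.06  ]] [0.53915899 0.04360534 0.06      ] [(np.float64(0.0263), np.float64(-95.2)), (np.float64(0.0499), np.float64(175.8))]
```

View pics/w3.png

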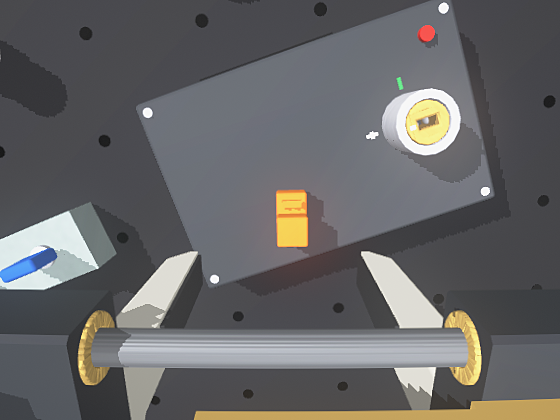

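Orange sits square between the jaws (291,218), with the tall part nearest the robot. The lock's slot is at (428,122). I'll take out the tilt and descend.

```bash
python3 -m inch '[[[0,-0.006,0.006,0,0,-0.05,0.8],[0.035,-0.006,0.005,0,0,0,0.8],[0.035,0,0,0,0,0,0.8],[0.03,0,0,0,0,0,0.8],[0,0,0,0,0,0,0.8],[0,0,0,0,0,0,0.8]]]'; python3 - <<'E'
from h import *
s=st();print(s['M'].round(3),rows([.538,.0437,.065]))
E
```

```text
t: 8.5
tool_pos: [0.5418, 0.0425, 0.1261]
orientation: [1.252, 1.171, -1.247]
force: [-0.6, 0.4, 0.3]
opening: 0.0746
[[ 0.009  0.998 -0.058]
 [-0.005 -0.058 -0.998]
 [-1.     0.009  0.005]] [ 0.06105841 -0.00436747 -0.00126258]
```

```bash
python3 -m inch '[[[0.025,-0.003,-0.001,0.03,0,0,0.8],[0.02,-0.001,0,0,0,0,0.8],[0.012,0,0,0,0,0,0.8],[0.004,0,0,0,0,0,0.8],[0,0,0,0,0,0,0],[0,0,0,0,0,0,0],[0,0,0,0,0,0,0],[0,0,0,0,0,0,0],[0,0,0,0,0,0,0],[0,0,0,0,0,0,0],[0,0,0,0,0,0,0],[0,0,0,0,0,0,0]]]'
```

```text
t: 9.7
tool_pos: [0.5484, 0.0434, 0.0783]
orientation: [1.279, 1.145, -1.249]
force: [0.3, 0.5, 0.0]
opening: 0.0251
```

This grasp is a bit high and far toward the low step. I'll reopen and correct it.

```bash
python3 -m inch '[[[0,0,0,0,0,0,0.6],[0,0,0,0,0,0,0.6],[0,0,0,0,0,0,0.6],[0.006,-0.008,0,0,0,0,0.6],[0.005,-0.005,0,0,0,0,0.6],[0,0,0,0,0,0,0.6]]]'; python3 - <<'E'
from h import *
s=st();print(s['M'].round(3),rows([.534,.0437,.066]))
E
```

```text
t: 10.3
tool_pos: [0.5341, 0.0445, 0.0653]
orientation: [1.279, 1.146, -1.249]
force: [-0.1, 1.1, 0.6]
opening: 0.0559
[[ 0.028  0.996 -0.081]
 [-0.005 -0.081 -0.997]
 [-1.     0.028  0.003]] [-6.76702848e-04  4.72853506e-06  8.00051145e-04]
```

```bash
python3 -m inch '[[[0,0,0,0,0,0,0],[0,0,0,0,0,0,0],[0,0,0,0,0,0,0],[0,0,0,0,0,0,0],[0,0,0,0,0,0,0],[0,0,0,0,0,0,0],[-0.035,0,0,0,0,-0.025,0],[-0.035,0,0,0,0,0,0],[-0.035,0,0,0,0,0,0],[0,0,0,0,0,0,0]]]' 20; python3 - <<'E'
from h import *
s=st();print(s['M'].round(3),rows([.455,-.315,.17]))
E
```

```text
t: 11.3
tool_pos: [0.5313, 0.0449, 0.1721]
orientation: [1.265, 1.169, -1.272]
force: [0.9, -0.4, -0.1]
opening: 0.0256
[[-0.002  0.997 -0.081]
 [-0.003 -0.081 -0.997]
 [-1.    -0.002  0.003]] [ 0.00344616 -0.04690593  0.36488914]
```

```bash
python3 -m inch '[[[0,-0.004,0.037,0,0,0,0],[0,-0.004,0.037,0,0,0,0],[0,-0.004,0.037,0,0,0,0],[0,-0.004,0.037,0,0,0,0],[0,-0.004,0.037,0,0,0,0],[0,-0.004,0.037,0,0,0,0],[0,-0.004,0.037,0,0,0,0],[0,-0.004,0.037,0,0,0,0],[0,-0.004,0.037,0,0,0,0],[0,-0.004,0.03,0,0,0,0],[0,0,0,0,0,0,0],[0,0,0,0,0,0,0]]]'; python3 - <<'E'
from h import *
s=st();print(s['M'].round(3),rows([.46,-.315,.085]),s['opening'])
E
```

```text
t: 12.5
tool_pos: [0.4586, -0.3257, 0.1676]
orientation: [1.265, 1.173, -1.269]
force: [0.4, -0.5, -1.2]
opening: 0.0259
[[-0.003  0.997 -0.078]
 [-0.    -0.078 -0.997]
 [-1.    -0.003  0.   ]] [ 0.0826074   0.00075955 -0.01079363] 0.025886692542754972
```

```bash
python3 -m inch '[[[0.03,0,-0.005,0,0,0,0],[0.03,0,-0.005,0,0,0,0],[0.015,0,0,0,0,0,0],[0.005,0,0,0,0,0,0],[0,0,0,0,0,0,0.55],[0,0,0,0,0,0,0.55],[0,0,0,0,0,0,0.55],[0,0,0,0,0,0,0.55],[-0.04,0,0,0,0,0,0.55],[-0.04,0,0,0,0,0,0.55],[-0.04,0,0,0,0,0,0.55],[0,0,0,0,0,0,0.55]]]'; python3 - <<'E'
from h import *
s=st();print(s['M'].round(3),rows([.49,.356,.22]))
c=cam('wrist')
hsv=cv2.cvtColor(c['frame'],cv2.COLOR_BGR2HSV)
for n,lo,hi in (('o',(5,120,80),(18,255,255)),('y',(20,120,80),(35,255,255))):
    m=cv2.inRange(hsv,lo,hi);m[310:]=0
    ct=max(cv2.findContours(m,cv2.RETR_EXTERNAL,cv2.CHAIN_APPROX_NONE)[0],key=cv2.contourArea)
    r=cv2.minAreaRect(ct);print(n,r,onz(c,[r[0]],.03).round(3))
E
```

```text
t: 13.7
tool_pos: [0.4626, -0.313, 0.2152]
orientation: [1.263, 1.167, -1.263]
force: [1.4, -0.6, 0.5]
opening: 0.051
[[ 0.004  0.997 -0.075]
 [-0.004 -0.075 -0.997]
 [-1.     0.004  0.004]] [-0.00739102 -0.0225769  -0.66919681]
o ((271.0, 183.5), (51.0, 28.0), 90.0) [[ 0.47  -0.307  0.03 ]]
y ((277.971923828125, 108.45504760742188), (40.38591766357422, 35.29792785644531), 57.9946174621582) [[ 0.535 -0.318  0.03 ]]
```

Both scraps are inside the bin: orange (0.470,-0.307), yellow (0.535,-0.318). Next I'll go and look at the keys.

```bash
python3 -m inch '[[[0,0,-0.048,0,0,0,0.55],[0,0,-0.048,0,0,0,0.55],[0,0,-0.048,0,0,0,0.55],[0,0,-0.048,0,0,0,0.55],[0,0,-0.048,0,0,0,0.55],[0,0,-0.048,0,0,0,0.55],[0,0,-0.048,0,0,0,0.55],[0,0,-0.048,0,0,0,0.55],[0,0,-0.048,0,0,0,0.55],[0,0,-0.048,0,0,0,0.55],[0,0,-0.048,0,0,0,0.55],[0,0,-0.048,0,0,0,0.55],[0,0,-0.02,0,0,0,0.55],[0,0,0,0,0,0,0.55]]]'; python3 -m inch '[[[0,0,0,-0.14,0,0,0.55],[0,0,0,-0.14,0,0,0.55],[0,0,0,-0.14,0,0,0.55],[0,0,0,-0.14,0,0,0.55],[0,0,0,-0.14,0,0,0.55],[0,0,0,-0.14,0,0,0.55],[0,0,0,-0.14,0,0,0.55],[0,0,0,-0.14,0,0,0.55],[0,0,0,-0.14,0,0,0.55],[0,0,0,-0.14,0,0,0.55],[0,0,0,-0.14,0,0,0.55],[0,0,0,-0.14,0,0,0.55],[0,0,0,-0.14,0,0,0.55],[0,0,0,-0.11,0,0,0.55],[0,0,0,0,0,0,0.55]]]'; python3 - <<'E'
from h import *
s=st();print(s['M'].round(3),s['q'],np.degrees(np.arctan2(s['M'][1,2],s['M'][0,2])))
c=cam('wrist','w4.png')
E
```

```text
t: 15.15
tool_pos: [0.5034, 0.3022, 0.1981]
orientation: [1.263, 1.172, -1.277]
force: [-0.2, -0.4, 0.0]
opening: 0.051
t: 16.65
tool_pos: [0.4995, 0.2833, 0.184]
orientation: [-0.283, 1.582, 0.262]
force: [0.8, 0.0, 0.1]
opening: 0.051
[[-0.025 -0.339  0.94 ]
 [-0.017  0.941  0.339]
 [-1.    -0.008 -0.03 ]] [ 0.43001064  0.11977888  1.59479768 -0.00540633  1.45723252  0.08469999] 19.81789044899824
```

View pics/w4.png

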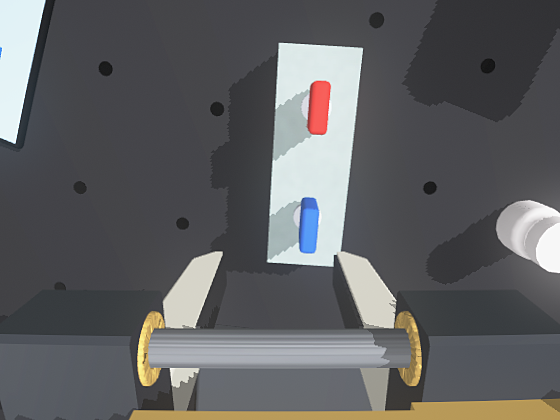

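The view shows the red key's grip (319,108) and the blue one (309,225), with the jaws clear of both. I'll measure red.

```bash
python3 - <<'E'
from h import *
c=cam('wrist');hsv=cv2.cvtColor(c['frame'],cv2.COLOR_BGR2HSV)
for n,lo,hi in (('red',(0,150,60),(6,255,255)),('blue',(100,150,60),(125,255,255))):
    m=cv2.inRange(hsv,lo,hi);m[270:]=0;m[:,:240]=0
    ct=max(cv2.findContours(m,cv2.RETR_EXTERNAL,cv2.CHAIN_APPROX_NONE)[0],key=cv2.contourArea)
    r=cv2.minAreaRect(ct);b=onz(c,cv2.boxPoints(r),.078);e=b[1]-b[0],b[2]-b[1]
    print(n,r,b.mean(0).round(4),[(np.linalg.norm(v).round(4),np.degrees(np.arctan2(v[1],v[0])).round(1)) for v in e])
p=onz(c,[[363,47],[341,266],[278,43],[267,262]],.042);print(p.round(4))
for a,b in ((0,1),(2,3)): v=p[a]-p[b];print(np.degrees(np.arctan2(v[1],v[0])))
print(p.mean(0))
E
```

```text
red ((318.19708251953125, 106.938232421875), (19.40421485900879, 52.920589447021484), 4.39870548248291) [0.4957 0.3597 0.078 ] [(np.float64(0.0334), np.float64(106.1)), (np.float64(0.0124), np.float64(15.4))]
blue ((308.5235290527344, 224.69410705566406), (17.56349754333496, 54.99139404296875), 4.39870548248291) [0.5184 0.2819 0.078 ] [(np.float64(0.0411), np.float64(106.2)), (np.float64(0.0122), np.float64(15.4))]
[[0.5133 0.4099 0.042 ]
 [0.5624 0.247  0.042 ]
 [0.4552 0.3922 0.042 ]
 [0.5031 0.229  0.042 ]]
106.76273467789002
106.36098900022573
[0.50853445 0.31953856 0.042     ]
```

```bash
python3 -m inch '[[[0,0.025,0.008,0,0,0,0.55],[0.0,0.025,0.008,0,0,0,0.55],[0.02,0.023,0.007,0,0,0,0.55],[0.02,0,0,0.06,-0.03,0.01,0.55],[0,0,0,0,0,0,0.55],[0,0,0,0,0,0,0.55]]]'; python3 - <<'E'
from h import *
s=st();print(s['M'].round(3),rows([.496,.3597,.070]),np.degrees(np.arctan2(s['M'][1,2],s['M'][0,2])))
E
```

```text
t: 17.35
tool_pos: [0.4969, 0.3595, 0.1418]
orientation: [-0.203, 1.56, 0.204]
force: [0.2, 0.3, 0.1]
opening: 0.0513
[[ 0.001 -0.256  0.967]
 [ 0.001  0.967  0.256]
 [-1.     0.001  0.001]] [ 0.07180185  0.0003931  -0.00090148] 14.8283812252267
```

```bash
python3 -m inch '[[[0.025,0,0,-0.026,0,0,0.55],[0.025,0,0,0,0,0,0.55],[0.012,0,0,0,0,0,0.55],[0.004,0,0,0,0,0,0.55],[0,0,0,0,0,0,0.55],[0,0,0,0,0,0,0.55]]]'; python3 - <<'E'
from h import *
s=st();print(s['M'].round(3),rows([.496,.3597,.070]),np.degrees(np.arctan2(s['M'][1,2],s['M'][0,2])))
E
```

```text
t: 17.95
tool_pos: [0.5019, 0.3593, 0.0822]
orientation: [-0.22, 1.551, 0.224]
force: [0.1, 0.4, 1.0]
opening: 0.0509
[[ 0.008 -0.279  0.96 ]
 [ 0.004  0.96   0.279]
 [-1.     0.002  0.009]] [ 0.01210642  0.00200408 -0.00567091] 16.21400633275914
```

```bash
python3 -m inch '[[[0.007,0.002,-0.006,0,0.009,0,0.55],[0.004,0,0,0,0,0,0.55],[0,0,0,0,0,0,0.55],[0,0,0,0,0,0,0.55]]]'; python3 - <<'E'
from h import *
s=st();print(s['M'].round(4),rows([.496,.3597,.070]),np.degrees(np.arctan2(s['M'][1,2],s['M'][0,2])))
E
```

```text
t: 18.35
tool_pos: [0.4966, 0.3606, 0.0732]
orientation: [-0.22, 1.557, 0.225]
force: [0.2, 0.4, 0.1]
opening: 0.0508
[[ 0.0019 -0.2793  0.9602]
 [ 0.0035  0.9602  0.2793]
 [-1.      0.0029  0.0028]] [ 0.0032445  -0.00073856 -0.00080338] 16.220979014655153
```

```bash
python3 -m inch '[[[0.002,0,0,0,0,0,0],[0,0,0,0,0,0,0],[0,0,0,0,0,0,0],[0,0,0,0,0,0,0],[0,0,0,0,0,0,0],[0,0,0,0,0,0,0],[0,0,0,0,0,0,0],[0,0,0,0,0,0,0],[0,0,0,0,0,0,0]]]' 15; python3 -m inch '[[[0,0,0,0,0,0,0],[0,0,0,0,0,0,0],[0,0,0,0,0,0,0]]]' 60;  python3 - <<'E'
from h import *
s=st();print(s['M'].round(4),s['tool_pos'],np.degrees(np.arctan2(s['M'][1,2],s['M'][0,2])),s['force'],s['wrist_torque'])
E
```

```text
t: 19.25
tool_pos: [0.4968, 0.3608, 0.0715]
orientation: [-0.22, 1.556, 0.225]
force: [0.3, -0.2, 1.3]
opening: 0.0118
t: 19.55
tool_pos: [0.4968, 0.3607, 0.0714]
orientation: [-0.22, 1.557, 0.225]
force: [0.6, 0.5, -0.7]
opening: 0.0119
[[ 0.0023 -0.2794  0.9602]
 [ 0.0037  0.9602  0.2794]
 [-1.      0.0029  0.0033]] [0.49677383 0.36074569 0.07144248] 16.224160772003525 [ 0.59904055  0.49128652 -0.68498423] [-0.01001026 -0.12268518  0.00286419]
```

The red key is gripped (11.9 mm). I'll lift it and carry it past the lock so the wrist camera sees the keyway.

```bash
python3 -m inch '[[[-0.025,0,0,0,0,0,0],[-0.03,0,0,0,0,0,0],[-0.035,0,0,0,0,0,0],[-0.025,0,0,0,0,0,0],[0,0,0,0,0,0,0]]]'; python3 -m inch '[[[0,-0.042,-0.001,0,0,0,0],[0,-0.042,-0.001,0,0,0,0],[0,-0.042,-0.001,0,0,0,0],[0,-0.042,-0.001,0,0,0,0],[0,-0.042,-0.001,0,0,0,0],[0,-0.042,-0.001,0,0,0,0],[0,-0.042,-0.001,0,0,0,0],[0,-0.042,-0.001,0,0,0,0],[0,-0.042,-0.001,0,0,0,0],[0,-0.042,-0.001,0,0,0,0],[0,-0.042,-0.001,0,0,0,0],[0,-0.042,-0.001,0,0,0,0],[0,0,0,0,0,0,0],[0,0,0,0,0,0,0]]]'; python3 - <<'E'
from h import *
s=st();print(s['M'].round(4),s['tool_pos'],np.degrees(np.arctan2(s['M'][1,2],s['M'][0,2])))
c=cam('wrist','w5.png');np.save('w5.npy',c,allow_pickle=True)
E
```

```text
t: 20.05
tool_pos: [0.4959, 0.3595, 0.1881]
orientation: [-0.221, 1.559, 0.224]
force: [-1.5, 0.8, -0.3]
opening: 0.0112
t: 21.45
tool_pos: [0.6227, -0.1453, 0.1655]
orientation: [-0.22, 1.575, 0.231]
force: [0.1, 0.1, -0.7]
opening: 0.0113
[[-0.0169 -0.2824  0.9592]
 [ 0.0048  0.9593  0.2825]
 [-0.9998  0.0094 -0.0148]] [ 0.62266288 -0.14532     0.16551675] 16.411310237605026
```

View pics/w5.png

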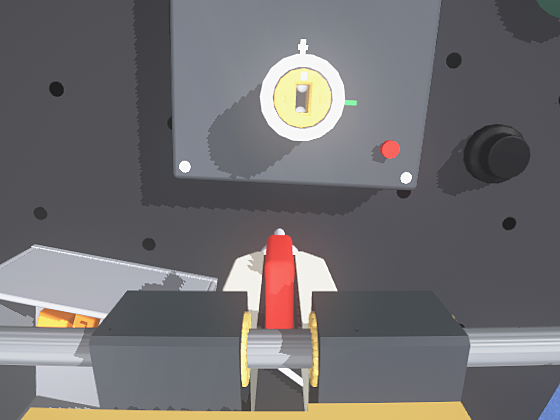

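The wrist view shows the plug with its upright slot (302,98) and both pins, and the red key in the jaws (280,237 is the far edge of its grip). I'll locate both.

```bash
python3 - <<'E'
from h import *
c=np.load('w5.npy',allow_pickle=True).item();f=c['frame'];s=st()
hsv=cv2.cvtColor(f,cv2.COLOR_BGR2HSV)
m=cv2.inRange(hsv,(15,90,90),(32,255,255));k=np.zeros_like(m);k[60:140,260:350]=m[60:140,260:350]
ct=max(cv2.findContours(k,cv2.RETR_EXTERNAL,cv2.CHAIN_APPROX_NONE)[0],key=cv2.contourArea)
P=onz(c,ct.reshape(-1,2),.087)[:,:2];(ce,r)=cv2.minEnclosingCircle(P.astype(np.float32));A=np.c_[2*P,np.ones(len(P))];x=np.linalg.lstsq(A,(P**2).sum(1),rcond=None)[0]
print('plug encl',ce,r,'lsq',x[:2],np.sqrt(x[2]+x[:2]@x[:2]))
g=cv2.inRange(hsv,(0,0,170),(179,60,255));k=np.zeros_like(g);k[50:145,258:348]=g[50:145,258:348]
ct=max(cv2.findContours(k,cv2.RETR_EXTERNAL,cv2.CHAIN_APPROX_NONE)[0],key=cv2.contourArea)
P=onz(c,ct.reshape(-1,2),.087)[:,:2];A=np.c_[2*P,np.ones(len(P))];x=np.linalg.lstsq(A,(P**2).sum(1),rcond=None)[0]
print('ring lsq',x[:2],np.sqrt(x[2]+x[:2]@x[:2]))
# key in tool frame
rm=cv2.inRange(hsv,(0,150,60),(6,255,255));rm[:200]=0;rm[325:]=0;rm[:,:240]=0;rm[:,330:]=0
ys,xs=np.nonzero(rm);top=ys.min();print('red top row',top,'cols there',xs[ys==top+3].min(),xs[ys==top+3].max())
for zz in (.0116,): 
    q=onz(c,[[xs[ys==top+1].mean(),top],[xs[ys==top+40].min(),top+40],[xs[ys==top+40].max(),top+40]],s['tool_pos'][2]+zz)
    print('key in tool',((q-s['tool_pos'])@s['M']).round(4))
e=onz(c,[[178,178],[416,188]],.045);v=e[1]-e[0];print('box yaw',np.degrees(np.arctan2(v[1],v[0])))
print(proj(c,s['tool_pos']+s['M']@np.array([-.0116,.017,0])))
E
```

```text
plug encl (0.6119512915611267, -0.06478848308324814) 0.01054141204804182 lsq [ 0.61234623 -0.06412342] 0.007247019000326609
ring lsq [ 0.6114408 -0.06464  ] 0.024548148500313977
red top row 235 cols there 268 290
key in tool [[-0.0114  0.0272  0.    ]
 [-0.0114  0.0102 -0.0056]
 [-0.0116  0.0103  0.006 ]]
box yaw 14.074168168937886
[[279.04870207 259.55858065]]
```

```bash
python3 - <<'E'
from h import *
c=np.load('w5.npy',allow_pickle=True).item();s=st()
o=-c['Rm'].T@c['t'];print('cam in tool',(o-s['tool_pos'])@s['M'])
for d in (-.004,-.002,0,.002,.004):
    T=[[-.0116,.017+d,0],[.0244,.017+d,0],[.0244,.011+d,0],[.0294,.011+d,0],[.0634,.007+d,0],[.0634,d,0]]
    print(d,proj(c,s['tool_pos']+np.array(T)@s['M'].T).round(1).tolist())
f=c['frame'];print([(r,f[r,279].tolist()) for r in range(224,272,2)])
g=cv2.resize(f[215:285,240:320],None,fx=8,fy=8,interpolation=cv2.INTER_CUBIC);cv2.imwrite('pics/w5c.png',g)
E
```

```text
cam in tool [-1.49763081e-01  7.62307984e-02  1.24814352e-04]
-0.004 [[279.1, 268.9], [279.1, 237.9], [279.1, 249.4], [279.1, 245.7], [279.1, 231.3], [279.1, 242.4]]
-0.002 [[279.1, 264.2], [279.1, 234.1], [279.1, 245.6], [279.1, 242.0], [279.1, 228.2], [279.1, 239.2]]
0 [[279.0, 259.6], [279.1, 230.2], [279.1, 241.8], [279.1, 238.3], [279.1, 225.0], [279.1, 236.1]]
0.002 [[279.0, 254.9], [279.0, 226.3], [279.1, 237.9], [279.1, 234.5], [279.1, 221.7], [279.1, 232.9]]
0.004 [[279.0, 250.1], [279.0, 222.3], [279.1, 234.1], [279.1, 230.7], [279.1, 218.5], [279.1, 229.8]]
[(224, [91, 88, 95]), (226, [88, 85, 94]), (228, [166, 158, 160]), (230, [233, 226, 227]), (232, [231, 224, 223]), (234, [230, 217, 225]), (236, [59, 65, 235]), (238, [68, 74, 235]), (240, [71, 75, 235]), (242, [71, 75, 236]), (244, [71, 75, 236]), (246, [71, 76, 236]), (248, [72, 77, 236]), (250, [73, 77, 237]), (252, [73, 78, 237]), (254, [73, 78, 238]), (256, [73, 79, 238]), (258, [73, 78, 237]), (260, [76, 83, 245]), (262, [85, 93, 247]), (264, [92, 101, 247]), (266, [92, 101, 247]), (268, [96, 105, 247]), (270, [98, 107, 247])]
```

View pics/w5c.png

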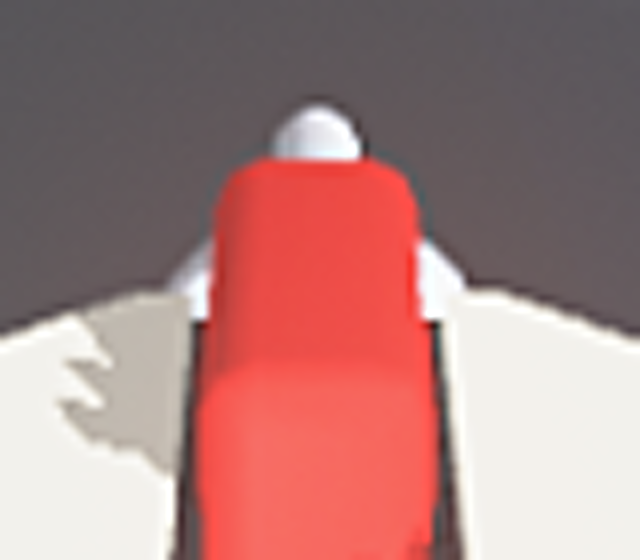

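Key offset in the hand is about -1.3 mm along tool y, sitting straight. The lock axis is at (0.6114,-0.0646), box yaw about 13.8°. I'll move over the mouth.

```bash
python3 -m inch '[[[0,0.025,0.004,0.045,-0.015,-0.009,0],[0,0.025,0.004,0,0,0,0],[0,0.022,0.002,0,0,0,0],[0,0.006,0,0,0,0,0],[0,0,0,0,0,0,0],[0,0,0,0,0,0,0],[0,0,0,0,0,0,0]]]'; cat > k.py <<'E'
from h import *
s=st();a=np.degrees(np.arctan2(s['M'][1,2],s['M'][0,2]));v=s['M'].T@[0,0,-1.]
p=s['tool_pos'];M=s['M'];tip=p+M@np.array([.0634,-.0013,0])
d=M.T@(np.array([.6114,-.0646,tip[2]])-tip)
print('ang %.2f turn ay %.4f az %.4f'%(a,-v[2],v[1]),'tip',tip.round(4),'shift to lock y,z',d[1:].round(4),'depth %.4f'%(.087-tip[2]),'F',(M.T@s['force']).round(1),'T',(M.T@s['wrist_torque']).round(2),'op %.4f'%s['opening'],'q6 %.2f'%s['q'][5])
E
python3 k.py
```

```text
t: 22.2
tool_pos: [0.6094, -0.0591, 0.1624]
orientation: [-0.193, 1.566, 0.194]
force: [-0.5, 0.2, -0.8]
opening: 0.0114
ang 14.13 turn ay -0.0033 az -0.0013 tip [ 0.6095 -0.0603  0.099 ] shift to lock y,z [-0.0046  0.0008] depth -0.0120 F [ 0.8  0.3 -0.5] T [-0.02 -0.12 -0.08] op 0.0114 q6 -0.43
```

```bash
python3 -m inch '[[[0,-0.004,0.001,0.005,-0.003,-0.001,0],[0,0,0,0,0,0,0],[0,0,0,0,0,0,0]]]'; python3 k.py; python3 - <<'E'
from h import *
c=cam('wrist');cv2.imwrite('pics/w6.png',cv2.resize(c['frame'][200:290,220:340],None,fx=6,fy=6,interpolation=cv2.INTER_CUBIC))
E
```

```text
t: 22.5
tool_pos: [0.6118, -0.0651, 0.1623]
orientation: [-0.188, 1.563, 0.187]
force: [-0.7, 0.1, -0.8]
opening: 0.0115
ang 13.68 turn ay 0.0001 az 0.0004 tip [ 0.6121 -0.0664  0.0989] shift to lock y,z [ 0.0019 -0.0002] depth -0.0119 F [ 0.8  0.3 -0.6] T [-0.01 -0.04 -0.01] op 0.0115 q6 -0.43
```

View pics/w6.png

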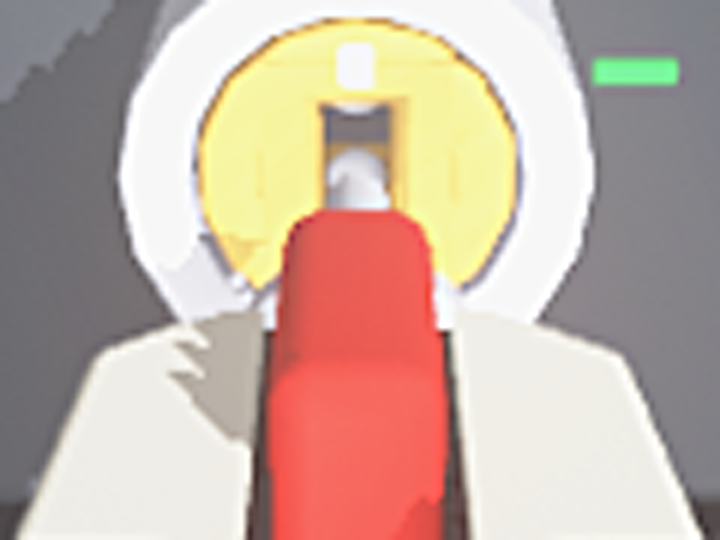

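The blade (358,180) lines up with the slot (363,150) laterally and in angle. I'll shift 2 mm along the slot and ease in.

```bash
python3 -m inch '[[[0,0.002,0.0002,0,0,0,0],[0,0,0,0,0,0,0],[0.004,0,0,0,0,0,0],[0.004,0,0,0,0,0,0],[0,0,0,0,0,0,0]]]'; python3 k.py
```

```text
t: 23.05
tool_pos: [0.6114, -0.0634, 0.1535]
orientation: [-0.187, 1.563, 0.187]
force: [-0.1, 1.0, -1.0]
opening: 0.0119
ang 13.65 turn ay 0.0000 az 0.0003 tip [ 0.6118 -0.0647  0.0901] shift to lock y,z [ 0.0001 -0.0003] depth -0.0031 F [1.  1.  0.1] T [ 0.04 -0.08 -0.01] op 0.0119 q6 -0.42
```

```bash
for i in 1; do python3 -m inch '[[[0.004,0,0,0,0,0,0],[0.003,0,0,0,0,0,0],[0.003,0,0,0,0,0,0],[0,0,0,0,0,0,0]]]'; done; python3 k.py
```

```text
t: 23.45
tool_pos: [0.6111, -0.0632, 0.1421]
orientation: [-0.187, 1.564, 0.187]
force: [0.6, -0.2, -0.4]
opening: 0.0114
ang 13.66 turn ay -0.0008 az 0.0000 tip [ 0.6114 -0.0645  0.0787] shift to lock y,z [-0.0001 -0.    ] depth 0.0083 F [ 0.4 -0.3  0.5] T [-0.07 -0.13  0.  ] op 0.0114 q6 -0.42
```

The tip is in 8 mm with no force. Next I'll press lightly and rock along the slot (tool y).

```bash
python3 -m inch '[[[0.004,0,0,0,0,0,0],[0.001,0.003,0,0,0,0,0],[0.001,-0.003,0,0,0,0,0],[0.001,-0.003,0,0,0,0,0],[0.001,0.003,0,0,0,0,0],[0.001,0.003,0,0,0,0,0],[0.001,-0.003,0,0,0,0,0]]]'; python3 k.py
```

```text
t: 24.15
tool_pos: [0.6126, -0.0648, 0.1364]
orientation: [-0.19, 1.56, 0.184]
force: [-1.7, 2.7, 2.2]
opening: 0.012
ang 13.65 turn ay 0.0026 az 0.0036 tip [ 0.6132 -0.0663  0.073 ] shift to lock y,z [ 0.0021 -0.0013] depth 0.0140 F [-2.2  3.  -1. ] T [-0.01  0.21  0.76] op 0.0120 q6 -0.43
```

```bash
python3 -m inch '[[[0.002,0.004,0,0,0,0,0],[0.002,0.003,0,0,0,0,0],[0.002,-0.003,0,0,0,0,0],[0.002,-0.003,0,0,0,0,0],[0.002,0.003,0,0,0,0,0],[0.002,0.003,0,0,0,0,0],[0.002,-0.003,0,0,0,0,0],[0.002,0,0,0,0,0,0]]]'; python3 k.py
```

```text
t: 24.95
tool_pos: [0.6122, -0.0634, 0.1238]
orientation: [-0.193, 1.558, 0.179]
force: [-2.3, 0.2, 1.4]
opening: 0.0115
ang 13.56 turn ay 0.0037 az 0.0095 tip [ 0.6129 -0.0652  0.0604] shift to lock y,z [ 0.0009 -0.0013] depth 0.0266 F [-1.4  0.7 -2.2] T [-0.02  0.24  0.21] op 0.0115 q6 -0.42
```

```bash
python3 -m inch '[[[0.001,0.002,-0.0005,0,0.003,0.009,0],[0.001,0.002,0,0,0,0,0],[0.002,-0.003,-0.0005,0,0,0,0],[0.002,-0.003,0,0,0,0,0],[0.002,0.003,0,0,0,0,0],[0.002,0.003,0,0,0,0,0],[0.002,-0.003,0,0,0,0,0],[0.002,0,0,0,0,0,0]]]'; python3 k.py
```

```text
t: 25.75
tool_pos: [0.6124, -0.0629, 0.1162]
orientation: [-0.187, 1.559, 0.185]
force: [-11.5, -0.7, 19.4]
opening: 0.0116
ang 13.59 turn ay 0.0033 az 0.0022 tip [ 0.613  -0.0643  0.0528] shift to lock y,z [ 0.0001 -0.0016] depth 0.0342 F [-19.5   2.  -11.3] T [-0.    2.3   0.45] op 0.0116 q6 -0.42
```

The depth is 34.2 mm with 19 N of reaction, so the collar is seated. I'll relieve the side load, hold, then start to turn.

```bash
python3 -m inch '[[[0,0,-0.001,0,0.003,0.002,0],[0.0005,0,-0.0005,0,0,0,0],[0.0005,0,0,0,0,0,0],[0.0005,0,0,0,0,0,0]]]' 60; python3 k.py
```

```text
t: 26.15
tool_pos: [0.612, -0.0631, 0.1163]
orientation: [-0.187, 1.56, 0.186]
force: [-5.5, -0.8, 10.3]
opening: 0.0113
ang 13.61 turn ay 0.0028 az 0.0011 tip [ 0.6125 -0.0644  0.0529] shift to lock y,z [ 0.     -0.0011] depth 0.0341 F [-10.3   0.5  -5.5] T [0.04 0.95 0.19] op 0.0113 q6 -0.42
```

```bash
python3 -m inch '[[[0.001,0,0.0002,0.14,0,0,0],[0.001,0,0.0002,0.14,0,0,0],[0.001,0,0.0002,0.14,0,0,0],[0.001,0,0,0,0,0,0]]]'; python3 k.py
```

```text
t: 26.55
tool_pos: [0.6129, -0.0633, 0.1163]
orientation: [0.156, 1.561, -0.157]
force: [-6.3, -0.1, 13.0]
opening: 0.0115
ang -11.41 turn ay 0.0040 az 0.0005 tip [ 0.6129 -0.0647  0.0529] shift to lock y,z [-0.0002 -0.0015] depth 0.0341 F [-13.   -1.4  -6.1] T [-0.    1.37 -0.25] op 0.0115 q6 0.01
```

```bash
python3 -m inch '[[[0.001,0,-0.0006,0.14,0.004,0,0],[0.001,0,-0.0004,0.14,0,0,0],[0.001,0,0,0.14,0,0,0],[0.001,0,0,0.14,0,0,0],[0.001,0,0,0.14,0,0,0],[0.001,0,0,0,0,0,0]]]'; python3 k.py
```

```text
t: 27.15
tool_pos: [0.6133, -0.0634, 0.1163]
orientation: [0.724, 1.443, -0.724]
force: [-7.1, 0.7, 13.4]
opening: 0.0119
ang -53.18 turn ay 0.0034 az -0.0016 tip [ 0.6124 -0.0643  0.0529] shift to lock y,z [-0.001  -0.0004] depth 0.0341 F [-13.4  -5.3  -4.8] T [-0.1   0.91 -1.12] op 0.0119 q6 0.74
```

```bash
python3 -m inch '[[[0.001,-0.0005,0,0.14,0.003,-0.002,0],[0.001,-0.0004,0,0.14,0,0,0],[0.001,0,0,0.13,0,0,0],[0.001,0,0,0.13,0,0,0],[0.001,0,0,0,0,0,0],[0.0008,0,0,0,0,0,0]]]'; python3 k.py; python3 - <<'E'
from h import *
a=cam('wrist')['frame'][60:320,150:410];b=cam('top')['frame'][125:205,265:345]
cv2.imwrite('pics/w7.png',cv2.resize(a,None,fx=2,fy=2,interpolation=cv2.INTER_CUBIC))
E
```

```text
t: 27.75
tool_pos: [0.6138, -0.0644, 0.1163]
orientation: [1.15, 1.242, -1.149]
force: [-5.3, -0.2, 10.2]
opening: 0.0117
ang -85.39 turn ay 0.0023 az -0.0030 tip [ 0.6127 -0.0647  0.0529] shift to lock y,z [-0.0013 -0.0002] depth 0.0341 F [-10.2  -5.3  -0.2] T [-0.18  0.21 -1.24] op 0.0117 q6 1.30
```

View pics/w7.png

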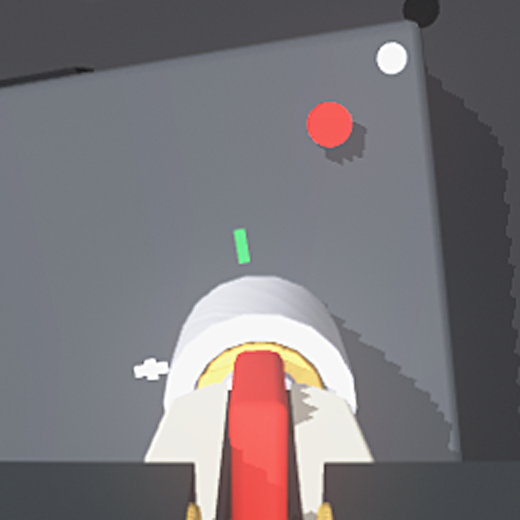

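The gripper has turned 1.73 rad, the key looks square in the jaws (258,400), and the torque is about the spring's value at the stop. I'll turn a little more to confirm the stop, keeping light down pressure.

```bash
python3 -m inch '[[[0.0008,-0.0005,0,0.08,0.002,-0.003,0],[0.0008,-0.0003,0,0.04,0,0,0],[0.0008,0,0,0,0,0,0],[0.0008,0,0,0,0,0,0]]]'; python3 k.py
```

```text
t: 28.25
tool_pos: [0.6138, -0.0646, 0.1163]
orientation: [1.24, 1.187, -1.239]
force: [-6.5, -0.1, 12.0]
opening: 0.0115
ang -92.38 turn ay 0.0014 az -0.0021 tip [ 0.6126 -0.0647  0.0529] shift to lock y,z [-0.0012 -0.    ] depth 0.0341 F [-12.   -6.4   0.4] T [-0.56 -0.1  -1.26] op 0.0115 q6 1.43
```

The torque jumped to 0.56 N m, so the plug is on its stop. I'll do a last hold and a check of the other things, then hand in.

```bash
python3 -m inch '[[[0.0008,0,0,0.005,0,0,0],[0.0008,0,0,0.005,0,0,0],[0.0008,0,0,0.005,0,0,0]]]'; python3 k.py; python3 - <<'E'
from h import *
c=cam('top');hsv=cv2.cvtColor(c['frame'],cv2.COLOR_BGR2HSV)
for n,lo,hi,(x0,y0,x1,y1),z in (('blue',(100,150,60),(125,255,255),(172,180,205,215),.083),('orange',(5,120,80),(18,255,255),(355,165,430,235),.03),('yellow',(20,120,80),(35,255,255),(355,165,430,235),.03)):
    m=cv2.inRange(hsv[y0:y1,x0:x1],lo,hi);ys,xs=np.nonzero(m)
    print(n,len(xs),onz(c,[[xs.mean()+x0,ys.mean()+y0]],z).round(3) if len(xs) else '')
E
python3 k.py; python3 -c "
from plant import telemetry as t;print(t.read_state()['t'],t.read_state()['dq'])"
```

```text
t: 28.55
tool_pos: [0.6138, -0.0646, 0.1163]
orientation: [1.248, 1.18, -1.249]
force: [-6.6, 0.0, 11.3]
opening: 0.0119
ang -93.10 turn ay 0.0025 az -0.0022 tip [ 0.6126 -0.0647  0.0529] shift to lock y,z [-0.0012 -0.    ] depth 0.0341 F [-11.3  -6.5   0.4] T [-0.74 -0.1  -1.21] op 0.0119 q6 1.44
blue 62 [[0.515 0.276 0.083]]
orange 140 [[ 0.465 -0.304  0.03 ]]
yellow 125 [[ 0.533 -0.316  0.03 ]]
ang -93.11 turn ay 0.0025 az -0.0022 tip [ 0.6126 -0.0647  0.0529] shift to lock y,z [-0.0012 -0.    ] depth 0.0341 F [-12.   -5.7   1.2] T [-0.65 -0.1  -1.24] op 0.0116 q6 1.44
28.6 [ 1.24935430e-03  1.54873609e-04  1.62964770e-03  1.75688649e-05
 -2.22265211e-03 -7.52936705e-03]
```

```bash
python3 -c "
from plant import workorder as w;print(w.close_job())"
```

```text
the job is handed in; nothing more can be done
None
```

The job is handed in at about 28.6 s of the 72 s allowed. No verdict is reported back, so these results rest on my own checks.

- **Scraps:** Both lie in the bin, at (0.465,-0.304) for orange and (0.533,-0.316) for yellow. The bin centre is about (0.503,-0.319). The first grasp on the orange scrap was too high and off towards its low step, so I reopened and took it again before lifting.
- **Key in the lock:** I rocked the red key past both pins until the collar seated. The tip is 34.1 mm below the mouth, about 1.2 mm from the measured lock axis, with the tool within 0.004 rad of vertical.
- **Turn:** The gripper turned 107° (1.86 rad) clockwise. The turning moment rose from about 0.18 to about 0.65 N m, more than the spring gives, so I take the plug to be on its stop. The arm is still gripping the key at the 60 N setting, pushing down with about 12 N, and nearly motionless.
- **Other things:** The blue key is where it was, at (0.515,0.276). I did not re-measure the phone, jar, driver, tape and lens; I saw no sign of touching them.

The plug angle can't be read directly, so the stop is inferred from the moment and the angle turned. About 6 N of side load stayed on the key, which fits a 1 to 2 mm camera error.

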